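# Show the base of a vial to the inspection camera

### The arm

A 6-joint arm with a two-finger parallel gripper is mounted at the origin on a cart in front of the work surface, level with it; the furniture and walls round the work are solid. World frame = base frame: x ahead of the robot, y to its left, z up, the work surface at z = 0. Lengths are in m, angles in rad, forces in N, time in s.
With the tool pointing down it reaches from about 0.375 to 0.975 m from the base axis. Payload 3.8 kg.
Tool frame: the origin (TCP) lies between the finger pads; the fingertips stand 8 mm ahead of it and the grasp point (between the pads) lies 11 mm behind it; z points along the fingers, y is the line along which they close (so a half turn about z gives the same grasp; the last joint's range is limited). The gripper opens to 88 mm and grips with 3 to 60 N. Pads are 18 mm wide; open, the fingers measure 123 mm over their backs; the gripper's body (75 mm by 187 mm) begins 45 mm behind the grasp point.
Start: joints at [-1.287, 0.264, 1.604, -0, 1.274, -0.037], TCP at [0.213, -0.641, 0.221] pointing down, gripper open.
Joint ranges: [-2.63, 2.63], [-0.94, 2.18], [0.31, 2.57], [-1.31, 4.45], [0, 2.66], [-2.55, 2.55]. Speed limits (rad/s): [2.57, 2.57, 3.14, 3.14, 3.14, 3.14].

### API

Orientations are given as a rotation vector (axis times angle).
In Python, from rig import manip, sensors, viewer, regions_of, tip_of gives the robot as it stands. Calls block until the motion is done:
- manip.reach(position, orientation): joint-space move of the TCP to a pose.
- manip.move_l(position, rot=None, v=0.15, until_force=None): straight line of the TCP; rot=None keeps the orientation; v is the mean speed in m/s. With until_force (N) it stops when the force on the tool has changed by that much, and returns True; else False.
- manip.movej(angles): joint-space move.
- manip.move_gripper(opening, grasp_force=None): finger opening in m; grasp_force is the grip in N (None keeps the last); returns when the fingers have stopped.
- manip.hold(seconds).
- manip.inverse_kinematics(position, orientation): joint angles nearest the present ones, or None.
- sensors.get_state(): the state.
- viewer.camera(name): name is "scene" or "top" or "wrist"; returns (picture, depth): 480x640x3 uint8, blue, green, red; 480x640 float32, m along the optical axis (not along the pixel's ray), 0 where there is no reading.
- viewer.calibration(name): a dict with "fx", "fy", "cx", "cy" (pixels), "R" (3x3) and "t" (3): a world point X has camera coordinates R X + t; the wrist camera has in their place "mount" (4x4, takes a point from camera to tool coordinates, whose origin is the TCP and whose axes are the flange's). Camera axes: x right, y down, z forward; pixel columns grow to the right and rows downward; lengths in m; the calibration is good to about 2 mm. A picture is of the moment at which its call begins: read the wrist's pose just before it. calibration takes no time and is no camera call.
A pose or a line that the arm cannot do raises manip.PlanningError and nothing moves.
- manip.close_job(): hands the job in; it is judged then, once.
Trained networks look in the newest picture that a camera, given by its name, has taken for a name from the list of things; names that differ only in an ending like _2 or _b are one class to them, and where a whole thing is asked for, a point or a joint stands for the part that bears it (a point fixed in the world has none). Each returns a list of dicts, best first, with "score" (0 to 1); they miss things now and then, are a little off and sometimes report something else, mostly with a low value. They report only what shows in the picture. A call takes as long as a camera call.
- regions_of(thing, camera): "pixels" (480x640 bool, what is visible of it).
- tip_of(thing, camera): "point" ([x, y, z] in m, in world coordinates, good to about 4 mm: a listed point, or the origin of a listed thing).
The state is a dict: "clock": time; "joints": joint angles; "dq": joint speeds; "joint_torque": joint torques, N m; "eef_pos": TCP position; "tool_rot": TCP orientation; "force": force on the tool from outside, world axes, zero at the start; "moment": the same for the moment, N m; "opening": finger opening in m; "grasp_force": force on a finger pad.
Only numpy, scipy, OpenCV 4.12 (cv2) and the standard library are available. Lean on these libraries where they do the work, as an engineer would, in place of code of your own. Each camera call takes 0.05 s, during which the arm holds its last target. There are 200 camera calls.

### The job

Glass vials can crack at the base in the heating block, so check one before it goes into the photometer. First start the inspection camera by pressing the push button on its foot fully down and letting it come up again; then take the capped vial out of the heating block, leaving the narrow-necked open one standing in its well, and hold it in the air in line with the tilted lens, its round bottom turned squarely to the lens and centred on it, 70 mm from the lens glass. Do not touch the camera head or disturb the things on the table, and finish while still holding the vial there, clear of everything.

Things in the scene. Friction and masses are not known exactly. Their poses are not given: they have to be found in the camera images.
- capped_vial: glass vial with a plain screw cap, hardly wider than the glass (17 mm across, glass 16 mm), 90 mm tall, about 20 g. Origin: centre of its bottom end; z runs along the vial to the cap. The cap is the top 17 mm (73 to 90 mm from the bottom). It stands upright in one of the wells of the heating block, about 47 mm above the block's top face; grip it by the cap or the glass just below. It may lean a few degrees in the well
- open_vial: glass vial without cap, 16 mm body with a narrower neck at the top, 85 mm tall; origin at the centre of its bottom, z up along it. Stands in the well diagonally across the block from the capped vial, 50 mm away (front-left and rear-right wells, either way round); stays where it is
- dry_bath: heating block for vials: white housing 143 mm deep (x -87 to 56 mm), 121 mm wide (y), its blue see-through lid standing open at the back (lid up to 190 mm high, from x = 55 mm to x = 125 mm of the housing). Fixed. Origin on the table under its middle, x from its sloping front panel (-x) to the lid (+x), z up. Top face of the block 81 mm above the table; four square wells 20 mm wide, 43 mm deep (floor at 38 mm), centres at x = -12.5 and 23.4 mm, y = -18 and 18 mm
- camera_stand: inspection camera's foot, a flat grey housing 125 (x) x 250 (y) x 32 mm; fixed. Origin on the table under its middle, its front faces its -x, z up. A fork bracket on it (y = 32 to 118 mm, up to 95 mm high) carries the camera head, 155 mm along y from the push button on its other end
- camera_head: camera head with lens and a 66 mm ring light, leaning back in the bracket. Origin: centre of the lens glass, 136 mm above the table; z: the line of sight, out of the lens, towards the front (-x) of the foot and up, 35 degrees from vertical. The ring light's and lens's front faces lie within 3 mm of z = 0; the head reaches 91 mm behind the glass
- focus (a point): the point in the air on the line of sight, 70 mm in front of the lens glass, 193 mm above the table: where the centre of the vial's bottom belongs
- start_button_top (a point): centre of the top of the round white push button (26 mm across) in its black housing on the camera's foot, 54 mm above the table; it moves straight down with the button
- start_button (a joint): travel of the push button: 0 up, 0.006 m fully down; the spring takes 5 N fully down and pushes it up again
- cup: clear plastic cup, 71 mm wide at the rim, 81 mm tall, origin under its foot; a bystander
- dropper_bottle: small white dropper bottle with pointed cap, 25 mm across, 66 mm tall, origin under its foot; a bystander
- reagent_bottle: small dark square bottle, 35 x 31 x 60 mm, origin under its foot; a bystander
- marker: felt marker lying on the table, 131 mm long along its y, 14 mm wide; a bystander

How it is judged:
On the way, in this order (a step that is already met when the one before it is completed fails the run):
1. the push button is pressed fully down (value of joint start_button above 0.0053 m), for 0.05 s.
2. the push button is let up again (value of joint start_button below 0.0012 m), for 0.1 s.
3. the capped vial is lifted clear out of its well in the fingers (z of capped_vial in the frame of dry_bath above 0.085 m and contact force between the fingers and capped_vial above 0.3 N), for 0.1 s.
At the end, for the whole second after the job is handed in: The fingers hold the capped vial still in the air, the centre of its bottom within 12 mm of the point 70 mm in front of the lens, its length within 0.17 rad of the line of sight, touching neither camera nor heating block; the button is up and the open vial still stands in its well (distance between capped_vial and focus below 0.012 m and angle between the z axis of capped_vial and the z axis of camera_head, either way round below 0.17 rad and height (world z) of capped_vial above 0.15 m and contact force between the fingers and capped_vial above 0.3 N and contact force between capped_vial and camera_stand below 0.05 N and contact force between capped_vial and dry_bath below 0.05 N and linear speed of capped_vial below 0.03 m/s and angular speed of capped_vial below 0.3 rad/s and value of joint start_button below 0.0012 m and height (world z) of open_vial above 0.025 m and distance of open_vial from where it was at the start of the episode below 0.012 m and angle between open_vial's own z axis and vertical below 0.3 rad); the arm keeps its last pose, push and grip.
It fails at once if the camera head is touched (contact force between camera_head and anything else above 0.5 N).
It fails at once if the open vial is pulled out of its well or knocked over (distance of open_vial from where it was at the start of the episode above 0.02 m or angle between open_vial's own z axis and vertical above 0.45 rad).
It fails at once if a bystander on the table is pushed more than 30 mm (distance of any of cup, dropper_bottle, reagent_bottle, marker from where it was at the start of the episode above 0.03 m).
It also fails if it takes over 48 s, if anything falls off the work surface, if the arm or the gripper's body presses on something with over 40 N, if the wrist force passes 120 N, or if a joint passes its speed limit or range.

## Working session

There is one attempt and no reset: what is moved stays moved. The work goes in short steps, each a Python script; the robot and the scene stay as the last script left them, time stands still between calls to the robot, and variables do not carry over. Pictures are saved under pics/ and viewed, at most 10 in all, crops included, and the job is handed in when it is done.

```bash
mkdir -p pics; ls
python3 - <<'E'
from rig import manip, sensors, viewer, regions_of, tip_of
import cv2, numpy as np
ims=[]
for c in("scene","top"):
    p,d=viewer.camera(c); ims.append(p)
    cv2.imwrite(f"pics/{c}0.png",p)
    for n in["capped_vial","open_vial","dry_bath","camera_stand","camera_head","start_button_top","focus","cup","dropper_bottle","reagent_bottle","marker"]:
        r=tip_of(n,c); print(c,n,[(np.round(q["point"],3),round(q["score"],2)) for q in r[:2]])
print(sensors.get_state()["clock"])
E
```

```text
pics
scene capped_vial []
scene open_vial []
scene dry_bath [(array([ 0.55 , -0.324,  0.   ]), 0.92)]
scene camera_stand [(array([0.632, 0.057, 0.   ]), 0.76), (array([ 0.483, -0.07 , -0.002]), 0.23)]
scene camera_head [(array([0.571, 0.108, 0.134]), 0.98), (array([0.434, 0.008, 0.001]), 0.49)]
scene start_button_top [(array([ 0.654, -0.031,  0.055]), 0.48)]
scene focus [(array([0.534, 0.088, 0.192]), 0.73)]
scene cup []
scene dropper_bottle [(array([ 0.48 , -0.07 , -0.002]), 0.58)]
scene reagent_bottle [(array([0.635, 0.363, 0.   ]), 0.6)]
scene marker [(array([ 0.381, -0.275, -0.002]), 0.65)]
top capped_vial [(array([ 0.57 , -0.308,  0.038]), 0.41), (array([ 0.482, -0.072, -0.002]), 0.37)]
top open_vial [(array([ 0.543, -0.353,  0.038]), 0.6)]
top dry_bath [(array([ 0.561, -0.323,  0.002]), 0.91)]
top camera_stand [(array([0.63 , 0.058, 0.002]), 0.83)]
top camera_head [(array([0.569, 0.111, 0.134]), 0.71)]
top start_button_top [(array([ 0.655, -0.028,  0.052]), 0.38)]
top focus [(array([0.533, 0.09 , 0.192]), 0.85)]
top cup [(array([0.438, 0.011, 0.001]), 0.84)]
top dropper_bottle [(array([ 0.482, -0.067, -0.002]), 0.37), (array([ 0.383, -0.278, -0.   ]), 0.26)]
top reagent_bottle [(array([ 0.56 , -0.322,  0.003]), 0.7), (array([0.632, 0.366, 0.005]), 0.68)]
top marker [(array([ 0.383, -0.277, -0.   ]), 0.57), (array([ 0.572, -0.306,  0.036]), 0.5)]
1.2
```

View pics/scene0.png

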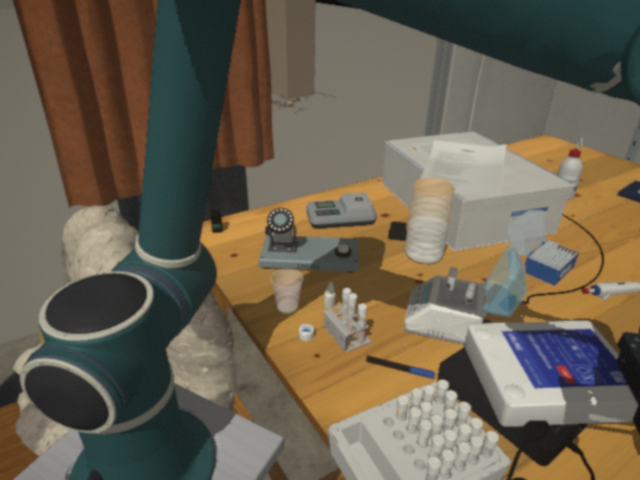

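View pics/top0.png

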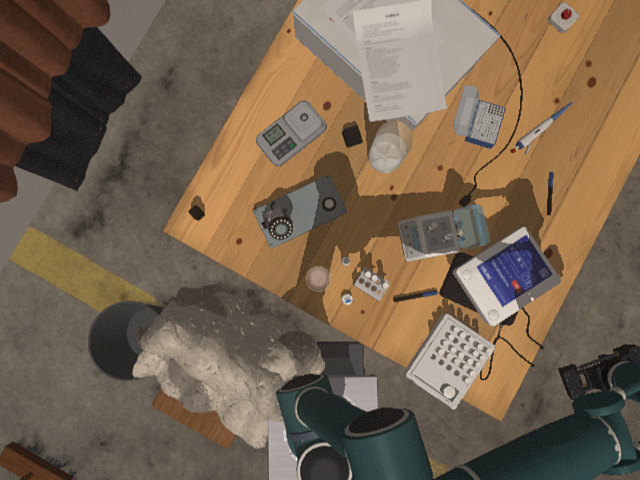

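The bath (top view, 440,232) has its front to the left and its lid to the right. The camera head is at (280,225), the button at (329,204), and a tall cup stack at (390,145). Next I'll get the yaws and obstacle heights, then take a close look with the wrist camera.

```bash
cat > h.py <<'E'
from rig import manip, sensors, viewer, regions_of, tip_of
import cv2, numpy as np
from scipy.spatial.transform import Rotation as Ro
def rot(y, z=(0,0,-1)):
    "rotation matrix with tool z along z, tool y as near as possible to y"
    z=np.array(z,float); z/=np.linalg.norm(z); y=np.array(y,float); y-=z*(y@z); y/=np.linalg.norm(y)
    return np.c_[np.cross(y,z),y,z]
rv=lambda R: Ro.from_matrix(R).as_rotvec()
def cloud(c,d,T=None):
    "world points HxWx3 ; T = tool pose (R,p) for wrist"
    K=viewer.calibration(c); v,u=np.mgrid[:480,:640]
    P=np.stack([(u-K["cx"])/K["fx"]*d,(v-K["cy"])/K["fy"]*d,d],-1)
    if "mount" in K:
        M=np.array(K["mount"]); P=P@M[:3,:3].T+M[:3,3]; return P@T[0].T+T[1]
    return (P-np.array(K["t"]))@np.array(K["R"])
def tool():
    s=sensors.get_state(); return Ro.from_rotvec(s["tool_rot"]).as_matrix(),np.array(s["eef_pos"])
E
python3 - <<'E'
from h import *
p,d=viewer.camera("top"); W=cloud("top",d)
for n,lo,hi in(("camera_stand",.024,.04),("dry_bath",.07,.09),("dry_bath",.03,.2)):
    m=regions_of(n,"top")[0]["pixels"]&(d>0)&(W[...,2]>lo)&(W[...,2]<hi)
    (c,s,a)=cv2.minAreaRect((W[m][:,:2]*1000).astype(np.float32)); print(n,m.sum(),np.round(c),np.round(s),round(a,1))
for u,v in((390,145),(392,125),(380,165),(360,280),(370,270),(329,204),(329,214),(510,265),(350,133)): print(u,v,np.round(W[v,u],3))
print(np.round(tool()[0],2), np.round(viewer.calibration("wrist")["mount"],3))
print(sensors.get_state()["opening"])
E
```

```text
camera_stand 2669 [636.  59.] [126. 249.] 24.7
dry_bath 1800 [ 560. -347.] [120. 169.] 9.1
dry_bath 3423 [ 560. -340.] [121. 213.] 9.8
390 145 [ 0.809 -0.201  0.092]
392 125 [ 0.847 -0.198  0.156]
380 165 [ 0.753 -0.171  0.091]
360 280 [ 0.43  -0.115  0.001]
370 270 [ 0.459 -0.145  0.001]
329 204 [ 0.648 -0.026  0.061]
329 214 [ 0.623 -0.026  0.032]
510 265 [ 0.465 -0.525  0.095]
350 133 [ 0.861 -0.092  0.036]
[[ 0.95  0.32 -0.  ]
 [ 0.32 -0.95  0.  ]
 [-0.   -0.   -1.  ]] [[-0.    -0.956 -0.292  0.075]
 [ 1.    -0.    -0.    -0.001]
 [ 0.    -0.292  0.956 -0.163]
 [ 0.     0.     0.     1.   ]]
0.08817876546673907
```

```bash
cat >> h.py <<'E'
by=np.array([.986,.165,0]); bx=np.array([.165,-.986,0]); bath=np.array([.557,-.321,0])
cap0=np.array([.572,-.307,.038]); a=np.radians(24.7); sx=np.array([np.cos(a),np.sin(a),0]); sy=np.array([-np.sin(a),np.cos(a),0])
sight=-np.sin(np.radians(35))*sx+np.array([0,0,np.cos(np.radians(35))])
btn=np.array([.654,-.029,.054]); focus=np.array([.534,.089,.193])
E
python3 - <<'E'
from h import *
r=np.round
for s in(1,-1):
    print("bath",s,r(manip.inverse_kinematics(cap0+[0,0,.069],rv(rot(s*by))),2), "btn",r(manip.inverse_kinematics(btn+[0,0,.1],rv(rot(s*sx))),2))
x=np.cross(sx,sight)
for k in range(0,360,30):
    y=np.cos(np.radians(k))*sx+np.sin(np.radians(k))*sy
    q=manip.inverse_kinematics(focus+.069*sight,rv(rot(y,-sight))); print(k, None if q is None else r(q,2))
# look pose
manip.move_l(tool()[1]+[0,0,.12],v=.3)
manip.reach(cap0+[0,0,.26]+.03*by,rv(rot(by)))
T=tool(); p,d=viewer.camera("wrist"); cv2.imwrite("pics/w1.png",p); np.savez("w1.npz",d=d,R=T[0],p=T[1])
for n in("capped_vial","open_vial","dry_bath"):
    print(n,[(r(q["point"],3),round(q["score"],2)) for q in tip_of(n,"wrist")[:2]])
print(sensors.get_state()["clock"])
E
```

```text
bath 1 [-0.53  0.31  1.77  0.    1.07 -0.7 ] btn [-0.08  0.27  1.72 -0.    1.15 -0.51]Traceback (most recent call last):
  File "<stdin>", line 4, in <module>
    return _wrapfunc(a, 'round', decimals=decimals, out=out)
    return _wrapit(obj, method, *args, **kwds)
    result = getattr(arr, method)(*args, **kwds)
TypeError: unsupported operand type(s) for *: 'NoneType' and 'float'
```

Run:
```python
from h import *
f=lambda q: None if q is None else np.round(q,2)
for k in range(0,360,30):
    y=np.cos(np.radians(k))*sx+np.sin(np.radians(k))*sy
    print(k, f(manip.inverse_kinematics(focus+.069*sight,rv(rot(y,-sight)))))
manip.move_l(tool()[1]+[0,0,.12],v=.3)
manip.reach(cap0+[0,0,.26]+.03*by,rv(rot(by)))
T=tool(); p,d=viewer.camera("wrist"); cv2.imwrite("pics/w1.png",p); np.savez("w1.npz",d=d,R=T[0],p=T[1])
for n in("capped_vial","open_vial","dry_bath"):
    print(n,[(f(q["point"]*1000),round(q["score"],2)) for q in tip_of(n,"wrist")[:2]])
print(sensors.get_state()["clock"])
```

```text
0 [-0.12 -0.47  2.33  0.44  0.79 -0.79]
30 [-0.12 -0.47  2.33  0.44  0.79 -1.4 ]
60 [-0.12 -0.47  2.33  0.44  0.79 -1.92]
90 [-0.12 -0.47  2.33  0.44  0.79 -2.36]
120 None
150 None
180 [-0.12 -0.47  2.33  0.44  0.79  2.35]
210 [-0.12 -0.47  2.33  0.44  0.79  1.74]
240 [-0.12 -0.47  2.33  0.44  0.79  1.22]
270 [-0.12 -0.47  2.33  0.44  0.79  0.78]
300 [-0.12 -0.47  2.33  0.44  0.79  0.34]
330 [-0.12 -0.47  2.33  0.44  0.79 -0.18]
capped_vial [(array([ 0.57, -0.31,  0.03, ...,  0.57, -0.31,  0.03], shape=(3000,)), 0.93)]
open_vial [(array([ 0.55, -0.35,  0.04, ...,  0.55, -0.35,  0.04], shape=(3000,)), 0.58)]
dry_bath [(array([ 0.56, -0.32, -0.  , ...,  0.56, -0.32, -0.  ], shape=(3000,)), 0.63)]
4.025
```

View pics/w1.png

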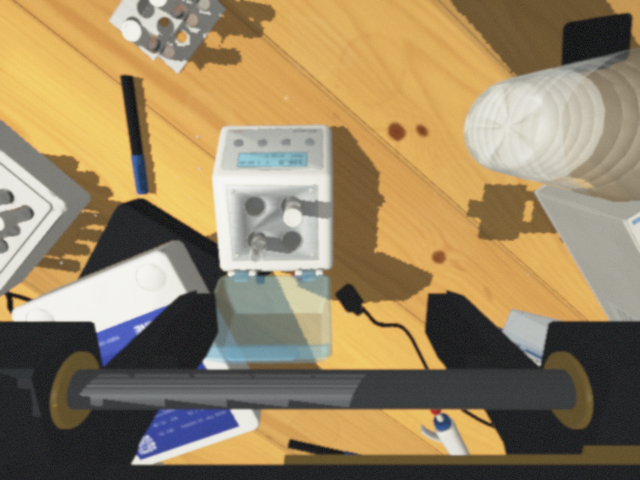

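The capped vial is at (291,215), which is the front-left well. The open one is at (258,243), rear-right, as assumed. I'll measure the cap axis from depth and then press the button.

Run:
```python
from h import *
z=np.load("w1.npz"); W=cloud("wrist",z["d"],(z["R"],z["p"]))
S=W[200:235,275:310].reshape(-1,3)
for lo,hi in((.123,.140),(.110,.123),(.095,.11),(.075,.09)):
    q=S[(S[:,2]>lo)&(S[:,2]<hi)]
    if len(q): print(lo,len(q),np.round(q.mean(0),4),np.round((q.max(0)-q.min(0)),3))
C=W[243:246,255:262].reshape(-1,3); print("open",np.round(np.median(C,0),3))
manip.move_gripper(.0)
manip.reach(btn+[0,0,.16],rv(rot(sx)))
T=tool(); p,d=viewer.camera("wrist"); cv2.imwrite("pics/w2.png",p); np.savez("w2.npz",d=d,R=T[0],p=T[1])
for n in("start_button_top","camera_head","focus"):
    print(n,[(np.round(q["point"],3),round(q["score"],2)) for q in tip_of(n,"wrist")[:2]])
s=sensors.get_state(); print(s["clock"],np.round(s["force"],2),s["opening"])
```

```text
0.123 289 [ 0.5762 -0.3092  0.1269] [0.016 0.017 0.006]
0.11 57 [ 0.5745 -0.3032  0.1172] [0.017 0.009 0.012]
0.095 42 [ 0.574  -0.303   0.1004] [0.014 0.006 0.011]
0.075 744 [ 0.5732 -0.3221  0.0824] [0.039 0.041 0.014]
open [ 0.546 -0.347  0.105]
start_button_top [(array([ 0.653, -0.026,  0.048]), 0.66)]
camera_head []
focus [(array([ 0.636,  0.057, -0.003]), 0.32)]
6.6417 [-0.53  0.23  0.41] 0.00031066900909448744
```

View pics/w2.png

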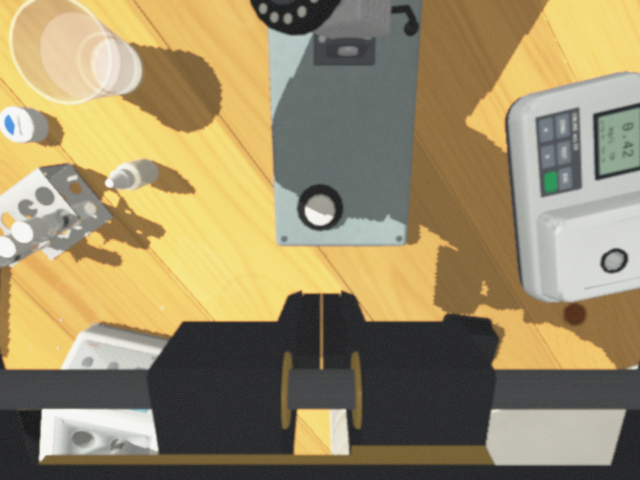

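Run:
```python
from h import *
z=np.load("w2.npz"); W=cloud("wrist",z["d"],(z["R"],z["p"]))
for v in range(185,232,4): print(v," ".join(f"{1000*W[v,u,2]:.0f}" for u in range(294,350,4)))
q=W[196:220,308:334].reshape(-1,3); q=q[q[:,2]>.048]; print(len(q),np.round(q.mean(0),4))
# fingertip profile
for v in range(288,330,6): print(v," ".join(f"{1000*z['d'][v,u]:.0f}" for u in range(280,370,8)))
```

```text
185 32 31 31 31 32 36 40 40 36 30 31 32 31 32
189 30 31 30 35 42 45 42 42 44 43 36 32 31 31
193 31 31 34 44 43 42 44 43 43 43 43 37 32 32
197 31 31 43 43 43 50 50 51 49 43 43 43 33 33
201 32 42 44 43 52 54 53 54 55 52 44 44 41 32
205 32 42 43 43 53 53 53 53 54 53 44 42 43 30
209 31 43 43 51 54 53 53 53 54 54 52 43 44 32
213 31 42 43 51 53 53 54 54 53 52 52 43 44 31
217 33 32 43 43 52 53 54 53 53 53 45 44 31 32
221 31 30 43 43 44 54 53 53 53 44 42 43 32 32
225 32 31 31 42 44 43 44 44 43 42 43 32 32 31
229 31 32 32 32 33 42 44 43 43 32 32 30 32 31
562 [ 0.6503 -0.023   0.0543]
288 410 411 412 411 411 413 410 410 409 411 410 411
294 413 414 155 159 158 158 158 159 155 153 413 412
300 415 149 149 153 153 152 153 152 149 150 416 414
306 417 143 145 147 148 147 148 147 144 145 145 0
312 419 0 139 143 143 143 143 143 140 141 139 419
318 135 135 136 137 139 140 139 139 138 135 134 420
324 84 87 134 134 134 140 135 133 134 131 85 83
```

Run:
```python
from h import *
b=np.array([.6508,-.024,0])
manip.move_l(b+[0,0,.075],v=.15)
hit=manip.move_l(b+[0,0,.050],v=.03,until_force=10)
manip.hold(.15); s=sensors.get_state(); print(hit,np.round(s["eef_pos"],4),np.round(s["force"],1))
manip.move_l(b+[0,0,.075],v=.06); manip.hold(.15)
manip.move_l(b+[0,0,.2],v=.25)
manip.move_gripper(.045)
cap=np.array([.5757,-.3085,.128])
manip.reach(cap+[0,0,.07],rv(rot(by)))
T=tool(); p,d=viewer.camera("wrist"); cv2.imwrite("pics/w3.png",p); np.savez("w3.npz",d=d,R=T[0],p=T[1])
W=cloud("wrist",d,T); near=np.linalg.norm(W[...,:2]-cap[:2],axis=-1)<.018
for lo,hi in((.123,.140),(.110,.123),(.095,.11)):
    m=near&(W[...,2]>lo)&(W[...,2]<hi); q=W[m]
    if len(q): print(lo,len(q),np.round(q.mean(0),4),np.round(q.min(0),4),np.round(q.max(0),4))
print(sensors.get_state()["clock"])
```

```text
False [ 0.6511 -0.024   0.0504] [ 0.4 -0.3  0. ]
0.123 554 [ 0.5759 -0.309   0.1268] [ 0.5675 -0.3181  0.1231] [ 0.5844 -0.301   0.1291]
0.11 141 [ 0.5734 -0.3033  0.1173] [ 0.5667 -0.3123  0.1112] [ 0.5832 -0.3008  0.123 ]
0.095 113 [ 0.5721 -0.3036  0.1012] [ 0.5663 -0.3108  0.095 ] [ 0.5808 -0.3013  0.1071]
12.1917
```

View pics/w3.png

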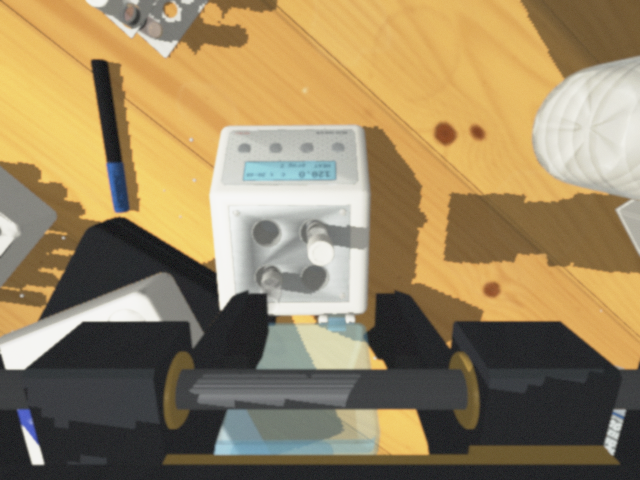

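The force stayed at zero, so the button was not pressed. I'll check where the closed fingertips really are and where the pads lie.

Run:
```python
from h import *
for f in("w2.npz","w3.npz"):
    z=np.load(f); W=cloud("wrist",z["d"],(z["R"],z["p"])); L=(W-z["p"])@z["R"]
    m=(z["d"]>.05)&(z["d"]<.18)&(L[...,2]>-.03); q=L[m]
    print(f,len(q),np.round(q.min(0),4),np.round(q.max(0),4)); 
    for lo in np.arange(-.03,.03,.005):
        s=q[(q[:,2]>lo)&(q[:,2]<lo+.005)]
        if len(s): print(round(lo,3),len(s),np.round(s.min(0),4),np.round(s.max(0),4))
manip.reach(np.array([.6508,-.024,.2]),rv(rot(sx))); manip.move_gripper(0)
for n in("scene","top"):
    p,d=viewer.camera(n); r=regions_of("start_button_top",n); print(n,len(r))
    W=cloud(n,d); near=np.linalg.norm(W[...,:2]-[.6508,-.024],axis=-1)<.02
    q=W[near&(W[...,2]<.1)]; print(n,len(q),np.round(np.percentile(q[:,2],[5,50,75,90,98]),4) if len(q) else "")
print(sensors.get_state()["clock"])
```

```text
w2.npz 914 [ 0.0089 -0.0146 -0.03  ] [ 0.0122  0.0138 -0.0159]
-0.03 402 [ 0.009  -0.0146 -0.03  ] [ 0.0122  0.0138 -0.025 ]
-0.025 346 [ 0.0089 -0.0143 -0.025 ] [ 0.0122  0.0136 -0.02  ]
-0.02 166 [ 0.0093 -0.0117 -0.02  ] [ 0.012   0.0103 -0.0159]
w3.npz 1372 [-0.0085 -0.0373 -0.03  ] [ 0.0125  0.036  -0.0158]
-0.03 599 [-0.0082 -0.0373 -0.03  ] [ 0.0125  0.036  -0.025 ]
-0.025 517 [-0.0079 -0.0364 -0.025 ] [ 0.0122  0.0354 -0.02  ]
-0.02 256 [-0.0085 -0.0333 -0.02  ] [ 0.0119  0.0324 -0.0158]
scene 1
scene 172 [-0.7602  0.0449  0.0523  0.0541  0.0553]
top 0
top 28 [0.0292 0.0416 0.0448 0.0457 0.0472]
14.2917
```

The wrist depth shows the fingertips end at tool z ≈ -16 mm, not +8, which explains why the fingers stopped above the button. I'll press again deeper, using a force stop.

Run:
```python
from h import *
b=np.array([.6508,-.024,0])
manip.move_l(b+[0,0,.055],v=.2)
h1=manip.move_l(b+[0,0,.026],v=.03,until_force=1.5); s=sensors.get_state(); print(h1,np.round(s["eef_pos"],4),np.round(s["force"],1))
hit=manip.move_l(b+[0,0,.024],v=.02,until_force=9) ; manip.hold(.15)
s=sensors.get_state(); print(hit,np.round(s["eef_pos"],4),np.round(s["force"],1),s["clock"])
```

```text
True [ 0.6506 -0.024   0.0335] [1.  0.8 3.7]
True [ 0.6506 -0.024   0.0309] [-0.6  0.5  6.3] 16.3333
```

Run:
```python
from h import *
b=np.array([.6508,-.024,0])
hit=manip.move_l(b+[0,0,.0285],v=.02,until_force=8); manip.hold(.12)
s=sensors.get_state(); print(hit,np.round(s["eef_pos"],4),np.round(s["force"],1))
manip.move_l(b+[0,0,.055],v=.1); manip.hold(.15)
s=sensors.get_state(); print(np.round(s["force"],1))
manip.move_l(b+[0,0,.17],v=.25)
# tip-based TCP: grasp point at tool z=-.035
manip.move_gripper(.045)
manip.reach(np.array([.5757,-.3088,.19]),rv(rot(by)))
s=sensors.get_state(); print(s["clock"],s["opening"],np.round(s["eef_pos"],4))
```

```text
False [ 0.6506 -0.024   0.0307] [-6.4  0.1 15.1]
[0.2 0.2 0.7]
19.8 0.04496827672300651 [ 0.576  -0.3078  0.1898]
```

Run:
```python
from h import *
R=rot(by); off=-.002*R[:,0]
g=np.array([.5757,-.3088,0])+off
hit=manip.move_l(g+[0,0,.085],v=.1,until_force=6)
s=sensors.get_state(); print(hit,np.round(s["eef_pos"],4),np.round(s["force"],1))
if not hit:
    manip.move_gripper(0,grasp_force=15); s=sensors.get_state(); print(s["opening"],s["grasp_force"])
    manip.move_l(tool()[1]+[0,0,.12],v=.1); manip.hold(.1)
    s=sensors.get_state(); print(s["opening"],s["grasp_force"],s["clock"],np.round(s["force"],2))
    T=tool(); p,d=viewer.camera("wrist"); cv2.imwrite("pics/w4.png",p); np.savez("w4.npz",d=d,R=T[0],p=T[1])
```

```text
False [ 0.5767 -0.3112  0.086 ] [ 1.3 -0.5  1. ]
0.016625454151752816 14.90180357011468
0.016462904431285886 14.872871328714155 22.9917 [-0.45  0.04 -0.2 ]
```

View pics/w4.png

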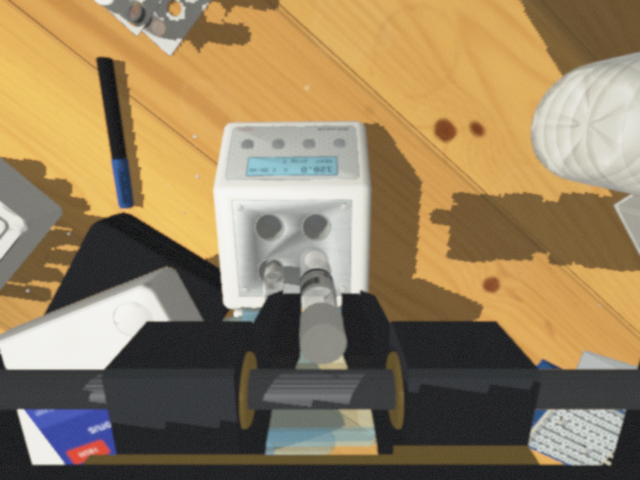

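The vial is held, with its cap at (323,335) and its bottom at (315,262). The open vial is still standing at (271,271). Next I'll fit the vial axis in the tool frame.

```bash
cat >> h.py <<'E'
def vial_slices(d):
    L=cloud("wrist",d,(np.eye(3),np.zeros(3)))
    m=(d>0)&(np.abs(L[...,1])<.02)&(np.abs(L[...,0])<.03)&(L[...,2]<.06)&(L[...,2]>-.09)
    for lo in np.arange(-.09,.06,.008):
        q=L[m&(L[...,2]>lo)&(L[...,2]<lo+.008)]
        if len(q)>8: print(round(lo,3),len(q),"x",np.round(np.percentile(q[:,0],[5,50,97])*1000,1),"y",np.round(np.percentile(q[:,1],[3,50,97])*1000,1))
    q=L[m]; print("zmax",np.sort(q[:,2])[-10:])
E
python3 - <<'E'
from h import *
vial_slices(np.load("w4.npz")["d"])
f=lambda q: None if q is None else np.round(q,2)
for k in (-30,0,30):
  y=np.cos(np.radians(k))*sx+np.sin(np.radians(k))*sy
  for e in(0,.06): print(k,e,f(manip.inverse_kinematics(np.array([.534,.0915,.193])+(.047+e)*sight,rv(rot(y,-sight)))))
E
```

```text
-0.09 719 x [-2.9  5.8 29.4] y [-16.3  14.1  15.2]
-0.082 444 x [-9.  -2.6  5.2] y [-16.3 -15.9  15.2]
-0.074 389 x [-8.7 10.9 12.1] y [-18.8 -16.   17.6]
-0.066 1543 x [ 5.6  9.8 12. ] y [-19.    7.8  18.6]
-0.058 916 x [ 9.6 10.3 12. ] y [-19.4   8.7  19.4]
-0.05 1187 x [-2.8  9.9 11.9] y [-19.   -2.1  18.9]
-0.042 2616 x [-5.2  6.2 11.7] y [-17.3   0.4  17.2]
-0.034 1055 x [ 5.7  9.9 11.9] y [-18.6  -1.1  18.7]
-0.026 756 x [ 5.6  9.9 11.9] y [-18.7  -0.7  18.6]
-0.018 371 x [ 4.9  8.8 10.3] y [-15.2  -2.4  13.3]
-0.01 279 x [ 5.4  8.9 10.2] y [-9.  -1.6  5.6]
-0.002 232 x [ 4.8  9.  10.4] y [-10.1  -3.2   4.9]
0.006 171 x [ 5.2  9.3 10.4] y [-10.4  -3.5   4.5]
0.014 173 x [ 5.3  9.2 10.2] y [-10.7  -4.2   3.7]
0.022 155 x [ 5.3  9.4 10.4] y [-11.1  -4.3   3.2]
0.03 138 x [ 5.3  9.3 10.5] y [-11.5  -5.    3. ]
0.038 101 x [ 5.6  9.5 10.6] y [-11.8  -4.6   2.6]
zmax [0.04473133 0.04502107 0.04513908 0.04529022 0.04531124 0.04542572
 0.04556376 0.04574833 0.04588821 0.04623166]
-30 0 [-0.09 -0.42  2.34  0.45  0.73 -0.17]
-30 0.06 [-0.15 -0.54  2.32  0.42  0.88 -0.16]
0 0 [-0.09 -0.42  2.34  0.45  0.73 -0.79]
0 0.06 [-0.15 -0.54  2.32  0.42  0.88 -0.78]
30 0 [-0.09 -0.42  2.34  0.45  0.73 -1.4 ]
30 0.06 [-0.15 -0.54  2.32  0.42  0.88 -1.39]
```

```bash
cat >> h.py <<'E'
def target(foc,bot,av,e=0,y=sx):
    av=np.array(av)/np.linalg.norm(av); A=Ro.from_rotvec(np.cross([0,0,1],av)).as_matrix()
    R=rot(y,-sight)@A.T
    return foc+e*sight-R@np.array(bot), rv(R)
E
python3 - <<'E'
from h import *
foc=np.array([.534,.0915,.193]); bot=[.0024,-.0047,.046]; av=[.005,-.061,1]
manip.move_l(tool()[1]+[0,0,.08],v=.2)
P,r=target(foc,bot,av,.08); manip.reach(P,r); manip.hold(.2)
T=tool(); p,d=viewer.camera("wrist"); cv2.imwrite("pics/w5.png",p); np.savez("w5.npz",d=d,R=T[0],p=T[1])
vial_slices(d)
for n in("camera_head","focus"):
  for c in("wrist","scene","top"):
    if c!="wrist": viewer.camera(c)
    print(n,c,[(np.round(q["point"],4),round(q["score"],2)) for q in tip_of(n,c)[:2]])
s=sensors.get_state(); print(s["clock"],s["grasp_force"],np.round(np.array(s["eef_pos"])-P,4))
E
```

```text
-0.09 702 x [-3.3  5.4 29.3] y [-16.4  14.1  15.2]
-0.082 431 x [-9.1 -2.7  4.7] y [-16.3  14.8  15.2]
-0.074 409 x [-8.4 11.3 12.4] y [-18.9  14.8  17.7]
-0.066 1558 x [ 5.8 10.  12.1] y [-19.    7.7  18.7]
-0.058 901 x [ 9.7 10.4 12.2] y [-19.3   8.9  19.4]
-0.05 1621 x [-4.   8.7 11.9] y [-18.5  -1.4  18.5]
-0.042 2189 x [-4.9  7.9 11.9] y [-17.7   0.7  17.8]
-0.034 1033 x [ 5.7 10.  11.9] y [-18.6  -0.3  18.8]
-0.026 768 x [ 5.7 10.1 11.9] y [-18.4  -1.5  18.3]
-0.018 339 x [ 5.1  8.9 10.4] y [-13.5  -2.   12.5]
-0.01 277 x [ 5.5  9.2 10.4] y [-9.  -2.4  5.6]
-0.002 226 x [ 4.7  9.1 10.5] y [-10.3  -3.    4.9]
0.006 172 x [ 5.4  9.3 10.4] y [-10.5  -3.6   4.5]
0.014 165 x [ 5.3  9.1 10.3] y [-10.7  -4.2   3.8]
0.022 161 x [ 5.4  9.3 10.6] y [-11.1  -4.3   3.4]
0.03 134 x [ 5.9  9.6 10.6] y [-11.5  -4.5   2.6]
0.038 96 x [ 6.   9.7 10.6] y [-11.9  -5.2   2.1]
zmax [0.04465172 0.04465768 0.04473473 0.04478493 0.04483216 0.04502107
 0.04503594 0.04505202 0.04565444 0.04614807]
camera_head wrist [(array([0.5734, 0.1048, 0.1324]), 0.8)]
camera_head scene [(array([0.5683, 0.1087, 0.1345]), 0.62)]
camera_head top [(array([0.5678, 0.1108, 0.1349]), 0.76), (array([ 0.3818, -0.2776,  0.0005]), 0.27)]
focus wrist [(array([0.5349, 0.0894, 0.1898]), 0.98), (array([ 4.371e-01,  5.000e-03, -3.000e-04]), 0.6)]
focus scene [(array([0.5345, 0.0878, 0.1901]), 0.7)]
focus top [(array([0.5336, 0.09  , 0.1943]), 0.86)]
25.7583 14.872032923085499 [-0.  0.  0.]
```

View pics/w5.png

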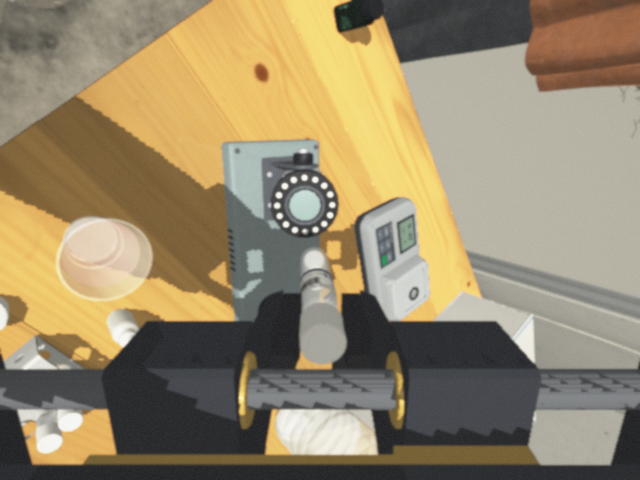

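The wrist view shows the ring light face-on, centred at (305,203), with the vial tip at (316,258). I'll fit the ring plane and centre from depth, cross-check against the network estimates, and then move in.

Run:
```python
from h import *
z=np.load("w5.npz"); W=cloud("wrist",z["d"],(z["R"],z["p"])); p=cv2.imread("pics/w5.png")
v,u=np.mgrid[:480,:640]; m=(np.hypot(u-305,v-203)<38)&(z["d"]>0)
q=W[m]; h0=np.array([.570,.109,.136]); t=(q-h0)@sight; l=np.linalg.norm(q-h0-np.outer(t,sight),axis=1)
q=q[(np.abs(t)<.008)&(l<.04)]; c=q.mean(0); n=np.linalg.svd(q-c,full_matrices=False)[2][2]; n*=np.sign(n[2])
e1=np.cross(n,sy);e1/=np.linalg.norm(e1);e2=np.cross(n,e1); uv=np.c_[(q-c)@e1,(q-c)@e2]
cc,r=cv2.minEnclosingCircle((uv*1000).astype(np.float32)); C=c+(cc[0]*e1+cc[1]*e2)/1000
print(len(q),np.round(c,4),"n",np.round(n,3),"vs",np.round(sight,3),np.degrees(np.arccos(n@sight)),"tilt",np.degrees(np.arccos(n[2])),"yaw",np.degrees(np.arctan2(-n[1],-n[0])),"circle",np.round(C,4),round(r,1),"focus",np.round(C+.07*sight,4))
```

```text
3625 [0.5693 0.1089 0.1336] n [-0.525 -0.235  0.818] vs [-0.521 -0.24   0.819] 0.3284727726840734 tilt 35.11697359093878 yaw 24.165644971957946 circle [0.5699 0.1079 0.1337] 33.0 focus [0.5334 0.0911 0.191 ]
```

Run:
```python
from h import *
foc=np.array([.5336,.0909,.1922]); bot=[.0024,-.0047,.046]; av=[.005,-.061,1]
P,r=target(foc,bot,av); manip.move_l(P,r,v=.06); manip.hold(.3)
T=tool(); p,d=viewer.camera("wrist"); cv2.imwrite("pics/w6.png",p)
L=cloud("wrist",d,(np.eye(3),np.zeros(3)))
m=(d>0)&(np.abs(L[...,1]+.004)<.012)&(np.abs(L[...,0])<.02)&(L[...,2]<.06)&(L[...,2]>-.008); q=L[m]
print("bottom tool z",np.sort(q[:,2])[-10:].mean()," edges y",[np.round(np.percentile(q[(q[:,2]>a)&(q[:,2]<a+.008)][:,1],[3,97]).mean()*1000,1) for a in(-.006,.015,.036)])
R=T[0]; b=T[1]+R@np.array(bot); a=R@(np.array(av)/np.linalg.norm(av))
print("err mm",np.round((b-foc)*1000,1),"ang",np.arccos(-a@sight))
p,d=viewer.camera("scene"); cv2.imwrite("pics/s6.png",cv2.resize(p[150:350,220:520],None,fx=2.6,fy=2.6))
print([(np.round(x["point"],3),x["score"]) for x in tip_of("capped_vial","scene")],[(np.round(x["point"],3),x["score"]) for x in tip_of("open_vial","scene")])
s=sensors.get_state(); print(s["clock"],s["grasp_force"],np.abs(s["dq"]).max())
```

```text
bottom tool z 0.04537639447026877  edges y [np.float64(-2.3), np.float64(-3.6), np.float64(-4.7)]
err mm [ 0.1 -0.1  0.2] ang 0.00039218738599145283
[] []
27.75 14.872042701133523 0.0026978133684100306
```

View pics/s6.png

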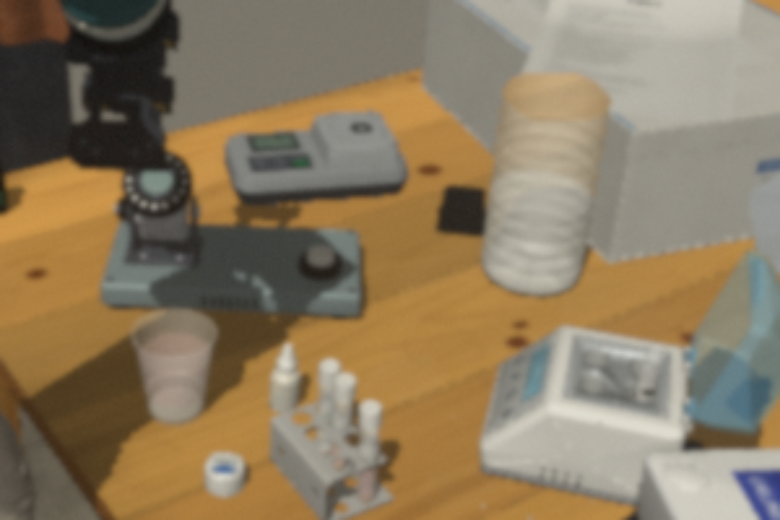

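View pics/w6.png

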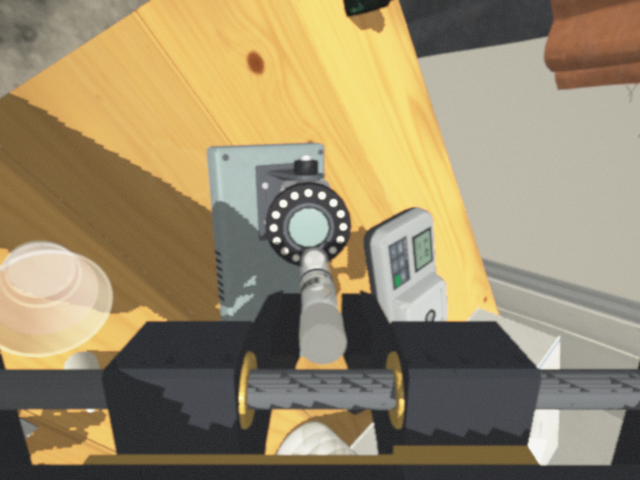

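The wrist view shows the vial still held, with its bottom at (315,258) in front of the ring at (308,225), and everything agrees with the measurements. Handing in.

```bash
python3 -c "
from rig import manip
print(manip.close_job())"
```

```text
the job is handed in; nothing more can be done
None
```

I pressed and released the camera button and handed the job in with the capped vial held still at the focus point (by my measurements, within a few mm and about 0.02 rad of the line of sight); the judge returned no verdict.

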